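# Test the demonstration bench's emergency stop and restore its power

### The arm

A 7-joint arm with a two-finger parallel gripper is mounted at the origin on the work surface. World frame = base frame: x ahead of the robot, y to its left, z up, the work surface at z = 0. Lengths are in m, angles in rad, forces in N, time in s.
With the tool pointing down it reaches from about 0.425 to 1.025 m from the base axis. Payload 9.4 kg.
Tool frame: the origin (TCP) lies midway between the tips of the shut fingers; the grasp point (between the pads) lies 19 mm behind it; z points along the fingers, y is the line along which they close (so a half turn about z gives the same grasp; the last joint's range is limited). The gripper opens to 85 mm and grips with 20 to 120 N. Pads are 22 mm wide; open, the fingers measure 114 mm over their backs; the gripper's body (76 mm by 85 mm) begins 54 mm behind the grasp point. The pads swing forward as they close: fully open they stand 13 mm farther back than shut.
Start: joints at [1.07, 0.599, -0.003, 1.599, 0.002, 0.943, -0.08], TCP at [0.298, -0.661, 0.231] pointing down, gripper open.
Joint ranges: [-2.57, 2.57], [-0.35, 1.97], [-1.29, 1.29], [0.11, 2.56], [-1.05, 4.19], [0.11, 1.86], [-2.63, 2.63]. Speed limits (rad/s): [2.22, 2.22, 3.01, 3.01, 3.14, 3.14, 3.14].

### API

Orientations are given as a unit quaternion [x, y, z, w].
In Python, from bench import ctrl, read_camera, camera_model, order, silhouettes gives the robot as it stands. The module is installed in compiled form; this text tells all that it offers.
- The arm moves only by the tool move_arm, never from a script. Its arguments are lists of equal length, an entry for each row: "offset": the shift along the tool's x, y, z as a fraction of full scale, a list of three; "turn": the turn, a rotation vector about the tool's x, y, z as a fraction of full scale, a list of three. In form: {"offset": [[tx, ty, tz], ...], "turn": [[rx, ry, rz], ...]}. A call has exactly 8 rows; each row shifts and turns the commanded pose from where the row before left it, along the tool's axes as they then stand; what a row does not reach is not made up. Full scale, the value 1, is 0.3 m for a shift and 90 degrees for a turn. A row lasts 1/10 s, in which the tool goes at most 50 mm and 8.59 degrees, less where a joint would pass 70% of its speed; a pose out of reach is approached as far as the arm can. A call with a number of a shift or a turn outside -1 to 1 is refused whole. A call with a gripper value outside its range is refused whole. "gripper" is the opening, from 0 (shut) to 1 (fully open), set as the call begins (left out, the last holds). The fingers move at their own pace and stop on an object; "newtons" is the grip in N (left out, the last holds). Time passes only in rows, so rows that do not move let the fingers close, or fill a call up. It gives the time, the measured TCP pose, the force, the opening and the grip force at its end, in the units of the state.
- ctrl.read_state(): the state, without advancing time (a new reading comes with each control period).
- read_camera(name): name is "side" or "top" or "wrist"; returns the picture (420x560x3 uint8, red, green, blue); there is no depth.
- camera_model(name): a dict with "fx", "fy", "cx", "cy" (pixels), "R" (3x3) and "t" (3): a world point X has camera coordinates R X + t. Camera axes: x right, y down, z forward; pixel columns grow to the right and rows downward; lengths in m; the calibration is good to about 2 mm. A picture is of the moment at which its call begins: read the wrist's pose just before it. camera_model takes no time and is no camera call; for the wrist camera it gives the pose at the moment of the call.
- order.hand_in(): hands the job in; it is judged then, once.
Trained networks look in the newest picture that a camera, given by its name, has taken for a name from the list of things; names that differ only in an ending like _2 or _b are one class to them, and where a whole thing is asked for, a point or a joint stands for the part that bears it (a point fixed in the world has none). Each returns a list of dicts, best first, with "p" (0 to 1); they miss things now and then, are a little off and sometimes report something else, mostly with a low value. They report only what shows in the picture. A call takes as long as a camera call. They do not tell look-alikes from the thing itself.
- silhouettes(target, camera): "region" (420x560 bool, what is visible of it) and "rect" ([left, top, right, bottom] in pixels, round what is visible of it).
The state is a dict: "time": time; "joints": joint angles; "dq": joint speeds; "joint_torque": joint torques, N m; "tool_pos": TCP position; "orientation": TCP orientation; "ft_force": force on the tool from outside, world axes, zero at the start; "moment": the same for the moment, N m; "finger_gap": opening from 0.0 (shut) to 1.0 (fully open); "grip_force": force on a finger pad.
Only numpy, scipy, OpenCV 4.12 (cv2) and the standard library are available. Lean on these libraries where they do the work, as an engineer would, in place of code of your own. Each camera call takes 0.05 s, during which the arm holds its last target. There are 200 camera calls.

### The job

Test the emergency stop of the demonstration bench with the fingertips only, without gripping or lifting anything: push the red mushroom button in until it latches, and let go of it to see that it stays in by itself; then push its lobes round clockwise until it releases and springs back out. When the stop is out again, press the green button fully in and let it come back, so that the bench has power; leave the bottles and the beaker standing where they are.

Things in the scene. Friction and masses are not known exactly. Their poses are not given: they have to be found in the camera images.
- station: Control station screwed to the bench: grey box, 90 mm (x) by 210 mm (y) by 62 mm high, at any yaw. Origin: centre of its underside; z up. On its flat top, along its y axis: the stop's axis at y = -55 mm (yellow disc 82 mm across, black collar 36 mm across and 3 mm high), the green button's axis at y = +40 mm, a white lamp (28 mm across, 12 mm high) at y = +82 mm. A conduit bend leaves its +y end.
- mushroom_head: Red mushroom head, 62 mm over 3 round lobes, 16 mm thick. Origin: on its axis, at its underside; z up. Core 42 mm across; lobes 22 mm in diameter, centred 20 mm from the axis at 90, 210, 330 degrees counterclockwise from the head's x; hollows at 30, 150, 270. Its underside is 14 mm above the box's top when out, 6 mm latched. A fingertip lowered into a hollow, its end 8 mm above the box, can push a lobe.
- stop_top (a point): Centre of the flat crown of the red head: 92 mm above the bench when out, 84 mm when latched. It turns and slides with the head.
- stop_push (a joint): How far the red head is pushed in, m: 0 out, latched about 0.008, end stop at 0.010 (the latch catches just before it). Pushing it past the latch takes about 13 N. Once latched it stays in by itself, until twisted far enough: then a spring pushes it out.
- stop_twist (a joint): How far the red head is turned clockwise (seen from above), in rad: 0 at rest, end stop at 1.2. It is sprung back to 0 (0.03 N m at rest, 0.1 N m at 0.8 rad). Turned to about 0.6 rad the latch lets go and the head springs out; let go, it turns back to 0.
- green_top (a point): Centre of the flat top of the green push button (28 mm across, in a steel bezel 37 mm across and 6 mm high), 14 mm above the box's top, 76 mm above the bench. It moves with the button.
- green_button (a joint): How far the green button is pushed in, in m: 0 out, 0.006 fully in; takes 2 N at first, 5.5 N fully in, and springs back.
- white_bottle: A loose white screw-cap bottle, 56 mm across, 115 mm tall, standing on the bench near the station. Origin: centre of its underside.
- amber_bottle: A loose amber bottle with a black cap, 48 mm across, 105 mm tall, standing on the bench near the station. Origin: centre of its underside.
- beaker: A loose empty glass beaker, 68 mm across, 90 mm tall, standing on the bench near the station. Origin: centre of its underside.
Not all that is in view belongs to the job. Leave any blue or purple look-alike of the white_bottle alone.

How it is judged:
By the outcome, as a careful person would: the job done as asked, in the order asked, and still so for the second after the job is handed in, with the robot touching nothing.
It also fails if it takes over 56 s, if anything falls off the work surface, if the arm or the gripper's body presses on something with over 40 N, if the wrist force passes 120 N, or if a joint passes its speed limit or range.

## Working session

There is one attempt and no reset: what is moved stays moved. The work goes in short steps, Python scripts to look and compute and a tool call to move; the robot and the scene stay as the last step left them, time stands still between calls to the robot, and variables do not carry over. Pictures are saved under pics/ and viewed, at most 10 in all, crops included, and the job is handed in when it is done.

Besides the shell and the picture viewer there is one more tool, called by a JSON object that holds its "name" and its "arguments". move_arm: Moves the arm, as the interface text tells. Its arguments: {"type":"object","properties":{"offset":{"type":"array","items":{"type":"array","items":{"type":"number"}}},"turn":{"type":"array","items":{"type":"array","items":{"type":"number"}}},"gripper":{"type":"number"},"newtons":{"type":"number"}},"required":["offset","turn"]}

```bash
mkdir -p pics; cat > h.py <<'E'
import numpy as np, cv2
from bench import ctrl, read_camera, camera_model, order, silhouettes
from scipy.spatial.transform import Rotation as Ro
def ray(cam,u,v,z,m=None):
    m=m or camera_model(cam);R=np.array(m['R']);t=np.array(m['t'])
    C=-R.T@t;d=R.T@np.array([(u-m['cx'])/m['fx'],(v-m['cy'])/m['fy'],1])
    return C+d*(z-C[2])/d[2]
def proj(cam,X,m=None):
    m=m or camera_model(cam);c=np.array(m['R'])@X+np.array(m['t'])
    return np.array([m['fx']*c[0]/c[2]+m['cx'],m['fy']*c[1]/c[2]+m['cy']])
def sil(t,cam):
    o=[]
    for s in silhouettes(t,cam)[:3]:
        v,u=np.nonzero(s['region']);o.append((s['p'],u.mean(),v.mean(),s['rect'],s['region']))
    return o
E
python3 - <<'E'
from h import *
s=ctrl.read_state();print({k:np.round(v,3) for k,v in s.items()})
ims=[]
for c in('top','side'):
    im=read_camera(c);cv2.imwrite(f'pics/{c}0.png',im[...,::-1])
    for t,z in(('station',.062),('mushroom_head',.092),('green_top',.076),('white_bottle',.115),('amber_bottle',.105),('beaker',.09)):
        for p,u,v,r,_ in sil(t,c): print(c,t,round(p,2),round(u),round(v),np.round(r),np.round(ray(c,u,v,z),3))
E
```

```text
{'time': np.float64(0.0), 'joints': array([ 1.07 ,  0.6  , -0.003,  1.6  ,  0.002,  0.943, -0.08 ]), 'dq': array([-0.   ,  0.   , -0.002, -0.001, -0.001,  0.003,  0.001]), 'joint_torque': array([-1.0000e-03, -7.7646e+01,  1.5650e+00, -2.5802e+01,  1.2000e-02,
        9.0000e-03,  0.0000e+00]), 'tool_pos': array([ 0.298, -0.66 ,  0.23 ]), 'orientation': array([ 0.978,  0.21 , -0.   , -0.001]), 'ft_force': array([ 0.282, -0.595, -0.035]), 'moment': array([ 0.021, -0.021, -0.035]), 'grip_force': np.float64(0.0), 'finger_gap': np.float64(1.001)}
top station 0.67 272 254 [198. 211. 337. 297.] [0.509 0.068 0.062]
top mushroom_head 0.57 303 240 [288. 223. 319. 251.] [0.531 0.012 0.092]
top green_top 0.44 254 260 [247. 255. 262. 266.] [0.498 0.1   0.076]
top white_bottle 0.84 239 142 [225. 125. 253. 163.] [0.707 0.12  0.115]
top white_bottle 0.8 169 208 [150. 190. 190. 222.] [0.591 0.244 0.115]
top white_bottle 0.74 221 196 [207. 178. 237. 212.] [0.608 0.153 0.115]
top amber_bottle 0.89 345 302 [334. 286. 362. 315.] [ 0.423 -0.056  0.105]
top amber_bottle 0.33 272 254 [200. 211. 336. 300.] [0.506 0.067 0.105]
top beaker 0.83 285 339 [266. 319. 307. 360.] [0.361 0.048 0.09 ]
top beaker 0.43 303 240 [290. 224. 320. 252.] [0.531 0.011 0.09 ]
side station 0.78 244 258 [174. 213. 307. 315.] [0.498 0.039 0.062]
side mushroom_head 0.83 270 251 [253. 238. 288. 270.] [0.527 0.004 0.092]
side green_top 0.48 221 234 [214. 227. 232. 242.] [0.497 0.095 0.076]
side white_bottle 0.97 216 167 [199. 137. 231. 194.] [0.567 0.197 0.115]
side white_bottle 0.59 254 188 [240. 157. 268. 215.] [0.584 0.109 0.115]
side white_bottle 0.59 306 171 [293. 140. 322. 193.] [0.677 0.076 0.115]
side amber_bottle 0.91 248 340 [232. 312. 270. 365.] [ 0.405 -0.09   0.105]
side amber_bottle 0.73 271 250 [252. 236. 291. 267.] [ 0.523 -0.002  0.105]
side beaker 0.88 171 309 [141. 280. 196. 341.] [0.357 0.026 0.09 ]
```

View pics/top0.png

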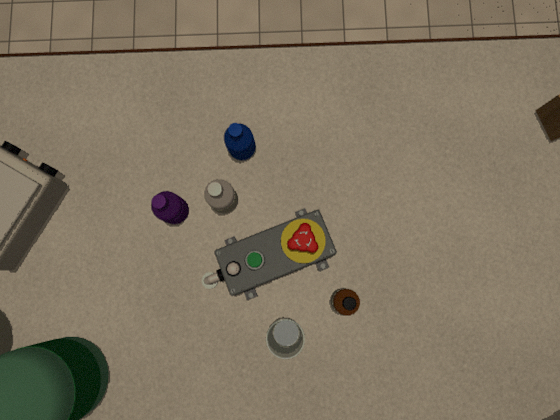

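View pics/side0.png

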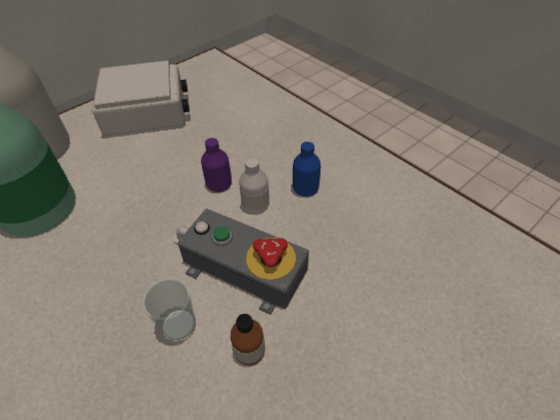

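Candidates: the only red lobed head is at top (303,240), on the yellow disc. The only green button is at (254,260), and the white lamp at (233,268) is not it. The blue (239,142) and purple (169,208) bottles are look-alikes of the white bottle at (221,196). I'll go above the station with the fingers shut and look from close.

{"name": "move_arm", "arguments": {"offset": [[0.098,-0.116,-0.006],[0.098,-0.116,-0.006],[0.098,-0.116,-0.006],[0.098,-0.116,-0.006],[0.098,-0.116,-0.006],[0.098,-0.116,-0.006],[0.098,-0.116,-0.006],[0.098,-0.116,-0.006]], "turn": [[0,0,0],[0,0,0],[0,0,0],[0,0,0],[0,0,0],[0,0,0],[0,0,0],[0,0,0]], "gripper": 0}}

```text
time: 1.5
tool_pos: [0.3984, -0.3087, 0.2461]
orientation: [0.978, 0.21, 0.0, 0.0]
ft_force: [2.2, -0.3, 1.2]
finger_gap: 0.0
grip_force: 0.0
```

{"name": "move_arm", "arguments": {"offset": [[0.098,-0.116,-0.006],[0.098,-0.116,-0.006],[0.098,-0.116,-0.006],[0.098,-0.116,-0.006],[0.098,-0.116,-0.006],[0.098,-0.116,-0.006],[0.098,-0.116,-0.006],[0,0,0]], "turn": [[0,0,0],[0,0,0],[0,0,0],[0,0,0],[0,0,0],[0,0,0],[0,0,0],[0,0,0]]}}

```text
time: 2.3
tool_pos: [0.4873, 0.0027, 0.2589]
orientation: [0.977, 0.214, 0.001, -0.001]
ft_force: [0.2, -0.7, 0.3]
finger_gap: 0.0
grip_force: 0.0
```

```bash
python3 - <<'E'
from h import *
s=ctrl.read_state();print(np.round(s['tool_pos'],4),np.round(s['orientation'],3),s['finger_gap'])
im=read_camera('wrist');cv2.imwrite('pics/w1.png',im[...,::-1])
for t,z in(('station',.062),('mushroom_head',.084),('green_top',.076)):
    for p,u,v,r,_ in sil(t,'wrist'): print(t,round(p,2),round(u),round(v),np.round(r),np.round(ray('wrist',u,v,z),4))
E
```

```text
[0.4873 0.0027 0.2589] [ 0.977  0.214  0.001 -0.001] 0.00011020074106837884
station 0.87 225 122 [ 85.  53. 350. 188.] [0.5134 0.0609 0.062 ]
mushroom_head 0.95 291 135 [252. 100. 318. 170.] [0.5295 0.003  0.084 ]
green_top 0.73 182 124 [166. 110. 198. 138.] [0.4982 0.0905 0.076 ]
```

View pics/w1.png

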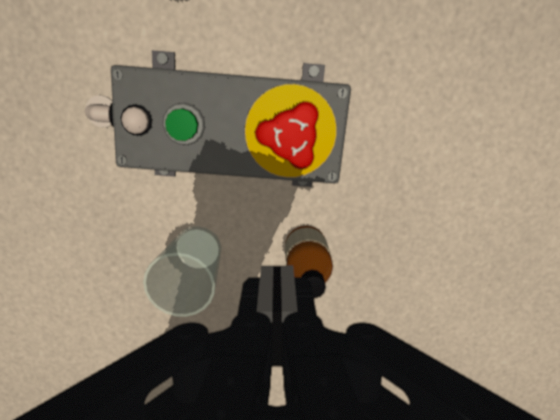

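The wrist view shows the red head at about (291,135), with lobes towards (307,113), (265,132) and (302,160). The green button is at (182,124). Next I'll fit the head's centre and angle.

```bash
cat >> h.py <<'E'
from scipy.optimize import minimize
def fithead(im,zu,x0,cam='wrist',m=None):
    m=m or camera_model(cam);S=8
    hsv=cv2.cvtColor(im,cv2.COLOR_RGB2HSV);h=hsv[...,0]
    red=(((h<8)|(h>172))&(hsv[...,1]>150)&(hsv[...,2]>50)).astype(np.uint8)
    c0=proj(cam,np.r_[x0,zu],m).astype(int)-45
    c0=np.maximum(c0,0);red=cv2.morphologyEx(red,cv2.MORPH_CLOSE,np.ones((7,7)))[c0[1]:c0[1]+90,c0[0]:c0[0]+90]
    R=cv2.resize(red*255,None,fx=S,fy=S,interpolation=cv2.INTER_LINEAR)>127
    a=np.linspace(0,2*np.pi,40)
    def cost(q):
        x,y,p=q[0]/1e3,q[1]/1e3,q[2]/20
        M=np.zeros(R.shape,np.uint8)
        for cx,r in [((0,0),.021)]+[((.02*np.cos(p+k),.02*np.sin(p+k)),.011) for k in np.radians([90,210,330])]:
            P=[(proj(cam,np.array([x+cx[0]+rr*np.cos(t),y+cx[1]+rr*np.sin(t),z]),m)-c0+.5)*S for rr,z in((r,zu+.001),(r,zu+.012),(r-.003,zu+.016)) for t in a]
            cv2.fillConvexPoly(M,cv2.convexHull(np.int32(P)),1)
        return 1-(M&R).sum()/((M|R)>0).sum()
    best=None
    for p in np.radians([-45,-15,15,45]):
        r=minimize(cost,[x0[0]*1e3,x0[1]*1e3,p*20],method='Nelder-Mead',options=dict(initial_simplex=np.array([x0[0]*1e3,x0[1]*1e3,p*20])+np.array([[0,0,0],[4,0,0],[0,4,0],[0,0,5]]),maxiter=120))
        if best is None or r.fun<best.fun: best=r
    x,y,p=best.x[0]/1e3,best.x[1]/1e3,best.x[2]/20
    return x,y,np.degrees(p)%120,1-best.fun
E
python3 - <<'E'
from h import *
im=read_camera('wrist');m=camera_model('wrist')
print(fithead(im,.076,(.53,.004),m=m))
hsv=cv2.cvtColor(im,cv2.COLOR_RGB2HSV);h=hsv[...,0]
for n,lo,hi,z in(('green',45,85,.076),('yellow+red',0,33,.062)):
    k=((h>=lo)&(h<=hi)&(hsv[...,1]>150)&(hsv[...,2]>40)).astype(np.uint8);k[200:]=0
    c=max(cv2.findContours(k,0,2)[0],key=cv2.contourArea);e=cv2.fitEllipse(cv2.convexHull(c));print(n,np.round(e[0],1),np.round(e[1],1),np.round(ray('wrist',*e[0],z,m),4))
t=read_camera('top');print(fithead(t,.076,(.53,.008),'top'))
E
```

```text
(np.float64(0.5313368371737586), np.float64(0.00994808365932559), np.float64(21.146436290822432), np.float64(0.8987044082045279))
green [172.9 118.3] [29.7 31.9] [0.5    0.0986 0.076 ]
yellow+red [282.8 123.5] [91.9 94.2] [0.5333 0.0106 0.062 ]
(np.float64(0.53), np.float64(0.008), np.float64(75.0), np.float64(0.0))
```

```bash
cat >> h.py <<'E'
def go(x,y,z,yaw=None):
    s=ctrl.read_state();R=Ro.from_quat(s['orientation']);p=np.array(s['tool_pos'])
    X=R.as_matrix()[:,0];print('t',s['time'],'pos',np.round(p,4),'yaw',np.degrees(np.arctan2(X[1],X[0])),'tilt',R.as_matrix()[:,2].round(4),'F',np.round(s['ft_force'],1))
    print('offset',np.round(R.inv().apply(np.array([x,y,z])-p)/.3,4))
E
python3 -c "
from h import *
go(.532,.0105,.11);print(ctrl.read_state()['joints'])"
```

```text
t 2.6 pos [ 0.4851 -0.0051  0.2582] yaw 24.156812742362597 tilt [-2.e-04 -4.e-04 -1.e+00] F [-0.4  0.2  0.4]
offset [0.164  0.0164 0.4941]
[ 0.01154939  0.28242312 -0.14966999  2.09757181  0.06058341  0.76578117
 -1.32516255]
```

{"name": "move_arm", "arguments": {"offset": [[0.041,0.004,0.1],[0.041,0.004,0.1],[0.041,0.004,0.1],[0.041,0.004,0.1],[0,0,0.094],[0,0,0],[0,0,0],[0,0,0]], "turn": [[0,0,0],[0,0,0],[0,0,0],[0,0,0],[0,0,0],[0,0,0],[0,0,0],[0,0,0]]}}

```text
time: 3.4
tool_pos: [0.5327, 0.0116, 0.1114]
orientation: [0.978, 0.21, 0.001, 0.0]
ft_force: [-0.1, 0.8, -0.3]
finger_gap: 0.001
grip_force: 0.0
```

```bash
python3 - <<'E'
from h import *
go(.532,.0105,.083)
im=np.hstack([read_camera('side')[200:300,180:330],read_camera('wrist')[140:300,200:380][:100]]) if 0 else None
a=cv2.resize(read_camera('side')[190:310,190:340],None,fx=3,fy=3);b=cv2.resize(read_camera('wrist'),(480,360))[:, 60:480]
cv2.imwrite('pics/p2.png',np.hstack([a,b[:, :350]])[...,::-1])
E
```

```text
t 3.4 pos [0.5327 0.0116 0.1114] yaw 24.22318702131529 tilt [ 1.6e-03 -1.0e-04 -1.0e+00] F [-0.1  0.8 -0.3]
offset [-0.0039  0.0022  0.0948]
```

View pics/p2.png

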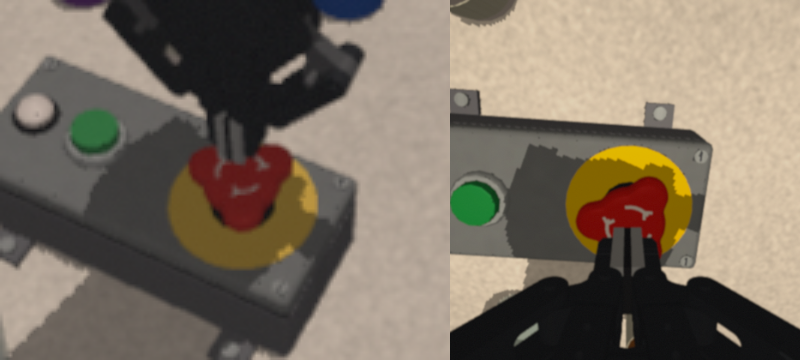

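The shut fingertips are centred over the crown: crop left (235,150), wrist crop (628,235). Pressing straight down.

{"name": "move_arm", "arguments": {"offset": [[0,0,0.03],[0,0,0.03],[0,0,0.01],[0,0,0.01],[0,0,0.01],[0,0,0.007],[0,0,0],[0,0,0]], "turn": [[0,0,0],[0,0,0],[0,0,0],[0,0,0],[0,0,0],[0,0,0],[0,0,0],[0,0,0]]}}

```text
time: 4.3
tool_pos: [0.5326, 0.0122, 0.0819]
orientation: [0.978, 0.21, 0.001, 0.0]
ft_force: [-3.2, -1.1, 21.3]
finger_gap: 0.003
grip_force: 10.4
```

{"name": "move_arm", "arguments": {"offset": [[0,0,-0.02],[0,0,-0.08],[0,0,-0.1],[-0.06,0,-0.1],[-0.08,0,-0.06],[0,0,0],[0,0,0],[0,0,0]], "turn": [[0,0,0],[0,0,0],[0,0,0],[0,0,0],[0,0,0],[0,0,0],[0,0,0],[0,0,0]]}}

```text
time: 5.1
tool_pos: [0.4944, -0.0047, 0.1882]
orientation: [0.978, 0.21, -0.0, -0.0]
ft_force: [-0.9, -0.6, 0.0]
finger_gap: -0.002
grip_force: 0.0
```

```bash
python3 - <<'E'
from h import *
im=read_camera('wrist');m=camera_model('wrist')
for z in(.068,.076): print(z,fithead(im,z,(.532,.0105),m=m))
a=np.radians(290);r=.040
go(.532+r*np.cos(a),.0105+r*np.sin(a),.12)
sd=cv2.resize(read_camera('side')[190:310,190:340],None,fx=3,fy=3)
cv2.imwrite('pics/p3.png',np.hstack([sd,cv2.resize(im[60:240,200:375],(350,360))])[...,::-1])
E
```

```text
0.068 (np.float64(0.5308764991316314), np.float64(0.010324978645226362), np.float64(19.976641910944295), np.float64(0.9158530932558148))
0.076 (np.float64(0.5310625231753868), np.float64(0.011161545085259794), np.float64(19.877025864761777), np.float64(0.8716510605117542))
t 5.15 pos [ 0.4944 -0.0047  0.1881] yaw 24.313261198189743 tilt [-1.e-03  2.e-04 -1.e+00] F [ 1.1 -0.6 -0.5]
offset [0.1253 0.1387 0.2267]
```

View pics/p3.png

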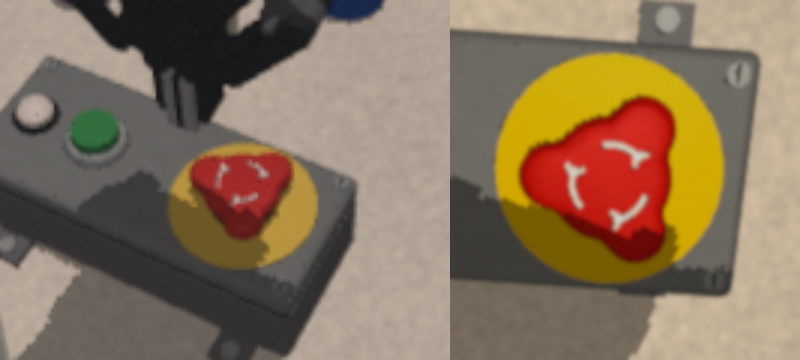

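The wrist crop and fit show the head latched: it sits low and untwisted (yaw 20°), with one hollow facing right (-y). Next I need the width of the shut tips, so I can set the orbit radius.

```bash
python3 - <<'E'
from h import *
m=camera_model('wrist');p=np.array(ctrl.read_state()['tool_pos']);R=Ro.from_quat(ctrl.read_state()['orientation'])
for u,v in((262,267),(293,267)): print(R.inv().apply(ray('wrist',u,v,p[2],m)-p).round(4))
a=np.radians(290)
for r in(.040,.034): go(.531+r*np.cos(a),.0103+r*np.sin(a),.12)
E
```

```text
[ 0.0074 -0.0065 -0.    ]
[ 0.0074  0.0067 -0.    ]
t 5.2 pos [ 0.4943 -0.0047  0.188 ] yaw 24.320935931934887 tilt [-1.2e-03  1.0e-04 -1.0e+00] F [-0.5  0.4 -0.9]
offset [0.1223 0.138  0.2265]
t 5.2 pos [ 0.4943 -0.0047  0.188 ] yaw 24.320935931934887 tilt [-1.2e-03  1.0e-04 -1.0e+00] F [-0.5  0.4 -0.9]
offset [0.1238 0.1181 0.2266]
```

{"name": "move_arm", "arguments": {"offset": [[0.062,0.059,0],[0.062,0.059,0],[0,0,0.1],[0,0,0.1],[0,0,0.06],[0,0,0],[0,0,0],[0,0,0]], "turn": [[0,0,0.024],[0,0,0.024],[0,0,0],[0,0,0],[0,0,0],[0,0,0],[0,0,0],[0,0,0]]}}

```text
time: 6.0
tool_pos: [0.5427, -0.0228, 0.1116]
orientation: [0.985, 0.173, 0.0, 0.0]
ft_force: [0.6, 0.4, 0.7]
finger_gap: -0.001
grip_force: 0.0
```

```bash
python3 - <<'E'
from h import *
a=np.radians(290)
for r in(.034,.030): go(.531+r*np.cos(a),.0103+r*np.sin(a),.07)
im=read_camera('wrist');sd=cv2.resize(read_camera('side')[190:310,190:340],None,fx=3,fy=3)
cv2.imwrite('pics/p4.png',np.hstack([sd,cv2.resize(im[140:320,190:365],(350,360))])[...,::-1])
E
```

```text
t 6.0 pos [ 0.5427 -0.0228  0.1116] yaw 19.971903180772834 tilt [ 1.e-03  1.e-04 -1.e+00] F [0.6 0.4 0.7]
offset [ 0.0009 -0.0038  0.1387]
t 6.0 pos [ 0.5427 -0.0228  0.1116] yaw 19.971903180772834 tilt [ 1.e-03  1.e-04 -1.e+00] F [0.6 0.4 0.7]
offset [ 0.0009 -0.0172  0.1387]
```

View pics/p4.png

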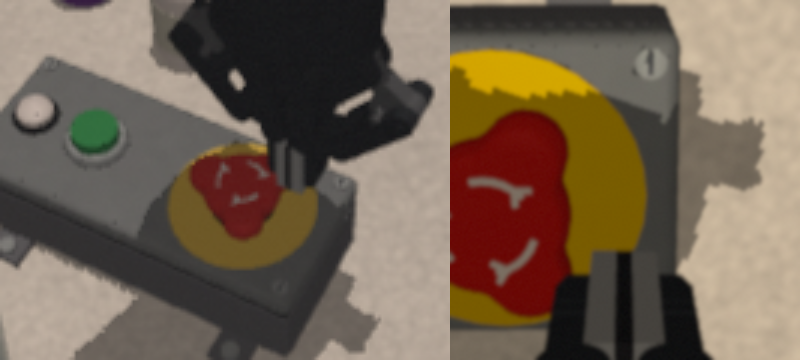

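The tips stand beside the right-hand hollow: side crop (292,165), wrist crop (622,260). Now to lower them.

{"name": "move_arm", "arguments": {"offset": [[0,0,0.06],[0,0,0.05],[0,0,0.029],[0,0,0],[0,-0.008,0],[0,-0.008,0],[0,0,0],[0,0,0]], "turn": [[0,0,0],[0,0,0],[0,0,0],[0,0,0],[0,0,0],[0,0,0],[0,0,0],[0,0,0]]}}

```text
time: 6.9
tool_pos: [0.5416, -0.0218, 0.07]
orientation: [0.985, 0.172, 0.001, 0.002]
ft_force: [4.0, -11.3, -6.8]
finger_gap: 0.001
grip_force: 6.2
```

```bash
python3 - <<'E'
from h import *
a=np.radians(290);r=.030
go(.531+r*np.cos(a),.0103+r*np.sin(a),.07)
# orbit: clockwise step d about axis at radius r along tool +y
for d in(4,5,6): print(d, 'x',-2*r*np.sin(np.radians(d/2))*1/.3,'turn',d/90)
E
```

```text
t 6.9 pos [ 0.5416 -0.0218  0.07  ] yaw 19.765661481090593 tilt [ 0.0021 -0.003  -1.    ] F [  4.  -11.3  -6.8]
offset [ 0.0034 -0.0125 -0.0002]
4 x -0.0069798993405001935 turn 0.044444444444444446
5 x -0.0087238774730672 turn 0.05555555555555555
6 x -0.010467191248588767 turn 0.06666666666666667
```

The tip bears on the core (11 N radial) at r ≈ 34 mm. I'll back off that push and start the clockwise orbit.

{"name": "move_arm", "arguments": {"offset": [[0,0.014,0],[-0.01,-0.0004,0],[-0.01,-0.0004,0],[-0.01,-0.0004,0],[-0.01,-0.0004,0],[-0.01,-0.0004,0],[-0.01,-0.0004,0],[0,0,0]], "turn": [[0,0,0],[0,0,0.0556],[0,0,0.0556],[0,0,0.0556],[0,0,0.0556],[0,0,0.0556],[0,0,0.0556],[0,0,0]]}}

```text
time: 7.7
tool_pos: [0.5261, -0.0243, 0.0705]
orientation: [0.996, -0.089, 0.002, -0.0]
ft_force: [2.2, -2.7, 0.4]
finger_gap: -0.002
grip_force: 1.9
```

```bash
cat >> h.py <<'E'
def orb():
    p=np.array(ctrl.read_state()['tool_pos']);d=p[:2]-[.531,.0103];a=np.degrees(np.arctan2(d[1],d[0]))%360
    print('r',np.hypot(*d),'ang',a);go(*(np.array([.531,.0103])+d/np.hypot(*d)*.0345),.07)
    s=ctrl.read_state();b=np.radians(a);F=s['ft_force'];print('Frad',F[0]*np.cos(b)+F[1]*np.sin(b),'Ftan(ccw)',-F[0]*np.sin(b)+F[1]*np.cos(b),s['joints'][6])
E
python3 - <<'E'
from h import *
orb()
im=read_camera('side')
for z in(.068,.076):print(fithead(im,z,(.531,.0103),'side'))
E
```

```text
r 0.03490059505113033 ang 261.9988700898191
t 7.7 pos [ 0.5261 -0.0243  0.0705] yaw -10.256199382495199 tilt [ 4.6e-03 -2.0e-04 -1.0e+00] F [ 2.2 -2.7  0.4]
offset [-0.0001 -0.0013  0.0017]
Frad 2.3341534016306715 Ftan(ccw) 2.544427143018939 -1.7328380256369862
(np.float64(0.5331367374325282), np.float64(0.014740468206844238), np.float64(13.143948772055287), np.float64(0.42852353914810704))
(np.float64(0.5268940929999789), np.float64(0.013435751855919399), np.float64(24.84922725896731), np.float64(0.41626132085071743))
```

The tangential force is 2.5 N, so the lobe is engaged. Continuing the orbit.

{"name": "move_arm", "arguments": {"offset": [[-0.01,-0.001,0],[-0.01,-0.001,0],[-0.01,-0.0005,0],[-0.01,-0.0005,0],[0,0,0],[0,0,0],[0,0,0],[0,0,0]], "turn": [[0,0,0.0556],[0,0,0.0556],[0,0,0.0556],[0,0,0.0556],[0,0,0],[0,0,0],[0,0,0],[0,0,0]]}}

```text
time: 8.55
tool_pos: [0.5129, -0.0199, 0.0695]
orientation: [0.966, -0.259, -0.0, 0.0]
ft_force: [-0.2, -4.9, 3.9]
finger_gap: -0.002
grip_force: 2.5
```

```bash
python3 - <<'E'
from h import *
orb()
im=read_camera('wrist');sd=cv2.resize(read_camera('side')[190:310,190:340],None,fx=3,fy=3)
cv2.imwrite('pics/p5.png',np.hstack([sd,cv2.resize(im[140:320,190:365],(350,360))])[...,::-1])
E
```

```text
r 0.03525615413211932 ang 239.0259173908231
t 8.55 pos [ 0.5129 -0.0199  0.0695] yaw -30.02538577653252 tilt [-2.e-04 -1.e-04 -1.e+00] F [-0.2 -4.9  3.9]
offset [ 0.     -0.0025 -0.0018]
Frad 4.281608383693845 Ftan(ccw) 2.3658864126341146 -1.9414198660230813
```

View pics/p5.png

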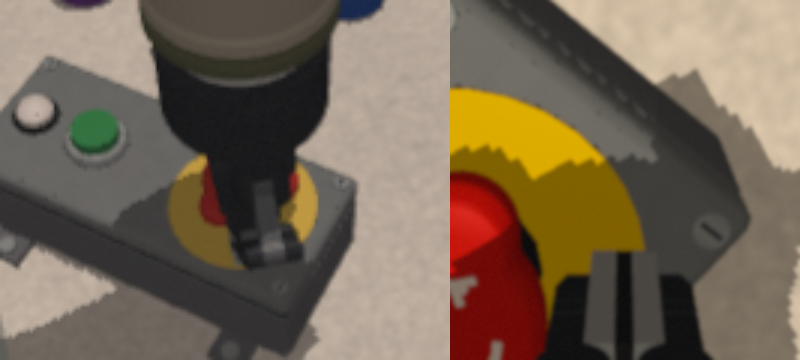

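The wrist crop shows the head bright, with the black collar visible under it at (530,245), so it seems to have sprung out. I'll push 10° more to be sure, then draw away radially, rise and look.

{"name": "move_arm", "arguments": {"offset": [[-0.01,-0.0005,0],[-0.01,-0.0005,0],[0,0,0],[0,0.05,0],[0,0.08,0],[0,0,-0.12],[0,0,-0.14],[0,0,-0.1]], "turn": [[0,0,0.0556],[0,0,0.0556],[0,0,0],[0,0,0],[0,0,0],[0,0,0],[0,0,0],[0,0,0]]}}

```text
time: 9.45
tool_pos: [0.4821, -0.0465, 0.1789]
orientation: [0.94, -0.342, -0.0, -0.0]
ft_force: [-0.1, 0.3, 0.2]
finger_gap: 0.0
grip_force: 0.0
```

{"name": "move_arm", "arguments": {"offset": [[-0.1,0,-0.05],[0,0,0],[0,0,0],[0,0,0],[0,0,0],[0,0,0],[0,0,0],[0,0,0]], "turn": [[0,0,-0.09],[0,0,-0.09],[0,0,-0.09],[0,0,-0.09],[0,0,-0.09],[0,0,-0.09],[0,0,-0.09],[0,0,0]]}}

```text
time: 10.25
tool_pos: [0.4592, -0.0269, 0.1921]
orientation: [0.989, 0.147, -0.0, -0.0]
ft_force: [-0.4, 0.3, 0.2]
finger_gap: -0.001
grip_force: 0.0
```

```bash
python3 - <<'E'
from h import *
im=read_camera('wrist');m=camera_model('wrist')
for z in(.068,.076): print(z,fithead(im,z,(.531,.0105),m=m))
go(.4995,.0985,.10)
sd=cv2.resize(read_camera('side')[190:310,190:340],None,fx=3,fy=3)
cv2.imwrite('pics/p6.png',np.hstack([sd,cv2.resize(im,(480,360))[:,:350]])[...,::-1])
E
```

```text
0.068 (np.float64(0.532577877485104), np.float64(0.010586804451604419), np.float64(20.575190887286233), np.float64(0.974346947611488))
0.076 (np.float64(0.5332164446979512), np.float64(0.010836533562725886), np.float64(20.922799293752803), np.float64(0.9360875473498222))
t 10.3 pos [ 0.4593 -0.027   0.1921] yaw 16.540705126840912 tilt [-8.e-04  3.e-04 -1.e+00] F [-0.2 -0.7 -0.2]
offset [ 0.2477 -0.3626  0.307 ]
```

View pics/p6.png

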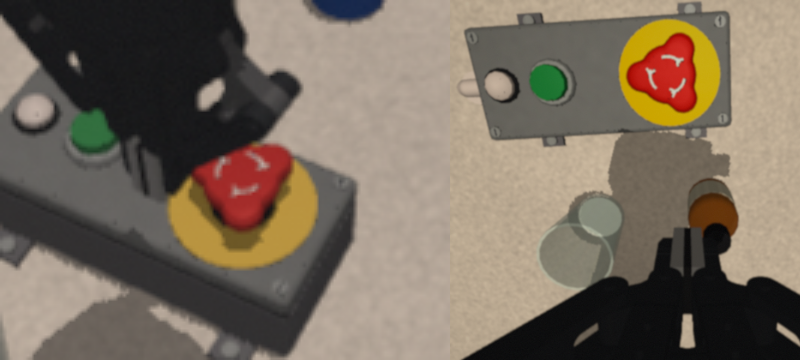

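The stop is out: in the side crop the collar shows under the head at (245,210), and the head has turned back to 20°. On to the green button.

{"name": "move_arm", "arguments": {"offset": [[0.062,-0.091,0],[0.062,-0.091,0],[0.062,-0.091,0],[0.062,-0.09,0],[0,0,0.12],[0,0,0.12],[0,0,0.067],[0,0,0]], "turn": [[0,0,0],[0,0,0],[0,0,0],[0,0,0],[0,0,0],[0,0,0],[0,0,0],[0,0,0]]}}

```text
time: 11.15
tool_pos: [0.4985, 0.0988, 0.0977]
orientation: [0.99, 0.144, -0.003, 0.0]
ft_force: [0.4, -0.3, 0.5]
finger_gap: -0.002
grip_force: 0.0
```

```bash
python3 - <<'E'
from h import *
go(.4995,.0985,.07)
im=read_camera('wrist');sd=cv2.resize(read_camera('side')[190:310,190:340],None,fx=3,fy=3)
cv2.imwrite('pics/p7.png',np.hstack([sd,cv2.resize(im,(480,360))[:,60:410]])[...,::-1])
E
```

```text
t 11.15 pos [0.4985 0.0988 0.0977] yaw 16.535464542042536 tilt [-0.0049 -0.0017 -1.    ] F [ 0.4 -0.3  0.5]
offset [0.0035 0.0019 0.0925]
```

View pics/p7.png

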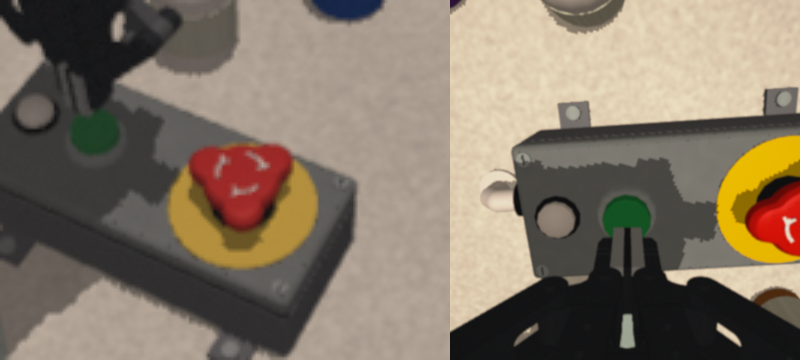

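The tips are over the green button (wrist crop (627,225)) and the red head stands out. Pressing.

{"name": "move_arm", "arguments": {"offset": [[0.003,0,0.03],[0,0,0.03],[0,0,0.01],[0,0,0.01],[0,0,0.01],[0,0,0.008],[0,0,0],[0,0,0]], "turn": [[0,0,0],[0,0,0],[0,0,0],[0,0,0],[0,0,0],[0,0,0],[0,0,0],[0,0,0]]}}

```text
time: 12.05
tool_pos: [0.5011, 0.0992, 0.0709]
orientation: [0.99, 0.144, 0.0, 0.0]
ft_force: [-1.1, -1.1, 4.8]
finger_gap: -0.002
grip_force: 2.4
```

Nearly in; 1–2 mm more.

{"name": "move_arm", "arguments": {"offset": [[0,0,0.003],[0,0,0.003],[0,0,0.002],[0,0,0],[0,0,0],[0,0,0],[0,0,0],[0,0,0]], "turn": [[0,0,0],[0,0,0],[0,0,0],[0,0,0],[0,0,0],[0,0,0],[0,0,0],[0,0,0]]}}

```text
time: 12.85
tool_pos: [0.5011, 0.0992, 0.0698]
orientation: [0.99, 0.144, 0.001, -0.0]
ft_force: [-5.3, -1.6, 24.9]
finger_gap: -0.003
grip_force: 12.1
```

The force rose to 25 N at z = 0.0698, so the button is on its end stop. Releasing and rising.

{"name": "move_arm", "arguments": {"offset": [[0,0,-0.01],[0,0,-0.05],[0,0,-0.12],[0,0,-0.14],[0,0,-0.14],[-0.1,0,0],[-0.1,0,0],[0,0,0]], "turn": [[0,0,0],[0,0,0],[0,0,0],[0,0,0],[0,0,0],[0,0,0],[0,0,0],[0,0,0]]}}

```text
time: 13.65
tool_pos: [0.4398, 0.0807, 0.2066]
orientation: [0.99, 0.144, -0.001, 0.0]
ft_force: [0.0, 0.0, -0.2]
finger_gap: 0.001
grip_force: 0.0
```

```bash
python3 - <<'E'
from h import *
sd=cv2.resize(read_camera('side')[130:370,130:340],(525,600));im=read_camera('wrist')
cv2.imwrite('pics/p8.png',np.hstack([sd,cv2.resize(im[:300,100:375],(275,600//2)).repeat(2,0)])[...,::-1])
E
```

```text
(no output)
```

View pics/p8.png

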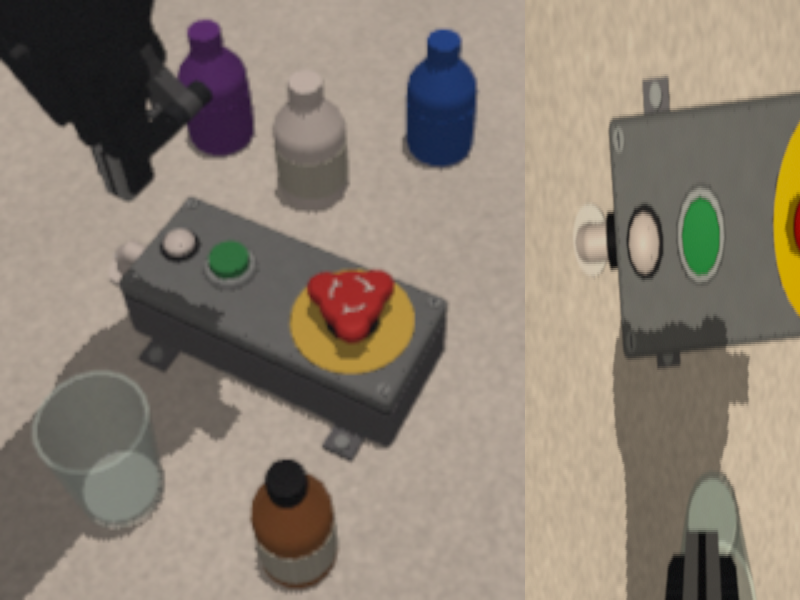

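The red head is out at (350,305) and the green button is back out at (229,260). The bottles and the beaker stand where they were, and the arm is clear.

```bash
python3 -c "
from bench import order
print(order.hand_in())"
```

```text
the job is handed in; nothing more can be done
None
```

The job is handed in, though no verdict came back: the stop was latched, let go, twisted out clockwise and sprang back; the green button was then pressed fully in and released, with bottles and beaker untouched; I couldn't tell from the pictures whether the white lamp lit.

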